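# Feed loose bearings through the gate into the slot

### The job

Sweep the three loose ball bearings on the green tray through the gate between the yellow posts and into the slot behind it, one after another, until all three lie flat in the slot, wholly past the gate. Only push them along the deck with the fingertips, never pick a bearing up, and leave the bolt and the brass bush standing in the tray and everything else on the bench where they are.

Things in the scene. Friction and masses are not known exactly. Their poses are not given: they have to be found in the camera images.
- tray: Fixed feed tray. Origin: on its underside; x = feed direction (deck, gate, slot), y to the left of that, z up. Green flat deck, top 8 mm above the bench, from x = -140 to +100 and y = -110 to +110 mm, with a rim 15 mm high, 6 mm thick.
- gate (a point): Middle of the gate at deck height: x = 100, y = 0, z = 8 mm in the tray's frame, same axes. The gate is a 50 mm opening in the rim between two round yellow posts (14 mm across, 17 mm high, centred 5 mm beyond this point, 32 mm left and right). A bearing is wholly past the gate when its centre is 20 mm beyond this point along x (3 mm less still passes).
- slot_end (a point): Middle of the red end stop's face at floor height, 156 mm along x from the gate point; same axes as the tray. The slot is the straight open-topped aluminium channel from the gate to here: floor level with the deck (no step), 48 mm wide inside, walls 15 mm high. The bearings queue in it in a row: a later one pushes the earlier ones on.
- bearing_a: Steel ball bearing lying flat on the green deck: outer ring 40 mm across, 12 mm thick, 17 mm bore (acts as closed: push on the outer rim), 45 to 90 g. Origin: centre of its underside; z up along its axis. Starts on the left front part of the deck, 40 to 75 mm short of the gate and 46 to 60 mm to the left (tray +y) of the gate's axis.
- bearing_b: Steel ball bearing lying flat on the green deck: outer ring 40 mm across, 12 mm thick, 17 mm bore (acts as closed: push on the outer rim), 45 to 90 g. Origin: centre of its underside; z up along its axis. Starts likewise to the right (tray -y) of the gate's axis.
- bearing_c: Steel ball bearing lying flat on the green deck: outer ring 40 mm across, 12 mm thick, 17 mm bore (acts as closed: push on the outer rim), 45 to 90 g. Origin: centre of its underside; z up along its axis. Starts farther back, 135 to 165 mm short of the gate and within 20 mm of its axis.
- bolt: Bystander: dark steel hexagon bolt standing on its head in one of the two back corners of the tray (about x = -118, y = +88 or -88 mm in the tray's frame), 23 mm across, 45 mm high. Origin: centre of its underside, z up. Leave it standing.
- bush: Bystander: brass bush standing in the other back corner of the tray, 20 mm across, 22 mm high. Origin: centre of its underside, z up. Leave it standing.
- grease: Bystander: white jar with red lid, 64 mm across, 90 mm high, on the bench to the left. Origin: centre of its underside.
- water: Bystander: clear bottle with blue cap and band, 64 mm across, 210 mm high, on the bench to the left. Origin: centre of its underside.
- wrench: Bystander: steel wrench 190 mm long lying on the bench to the right.
There are look-alikes about, which are no part of the job. Leave any brown, red or turquoise look-alike of the bearing_b alone.

How it is judged:
On the way, in this order (a step that is already met when the one before it is completed fails the run):
1. a first bearing lies in the slot, alone (((x of bearing_a in the frame of gate between 0.017 and 0.14 m and y of bearing_a in the frame of gate between -0.012 and 0.012 m and z of bearing_a in the frame of gate below 0.004 m and angle between bearing_a's own z axis and vertical below 0.1 rad) or (x of bearing_b in the frame of gate between 0.017 and 0.14 m and y of bearing_b in the frame of gate between -0.012 and 0.012 m and z of bearing_b in the frame of gate below 0.004 m and angle between bearing_b's own z axis and vertical below 0.1 rad) or (x of bearing_c in the frame of gate between 0.017 and 0.14 m and y of bearing_c in the frame of gate between -0.012 and 0.012 m and z of bearing_c in the frame of gate below 0.004 m and angle between bearing_c's own z axis and vertical below 0.1 rad))), for 0.2 s.
2. a second bearing lies in the slot ((((x of bearing_a in the frame of gate between 0.017 and 0.14 m and y of bearing_a in the frame of gate between -0.012 and 0.012 m and z of bearing_a in the frame of gate below 0.004 m and angle between bearing_a's own z axis and vertical below 0.1 rad) and (x of bearing_b in the frame of gate between 0.017 and 0.14 m and y of bearing_b in the frame of gate between -0.012 and 0.012 m and z of bearing_b in the frame of gate below 0.004 m and angle between bearing_b's own z axis and vertical below 0.1 rad)) or ((x of bearing_a in the frame of gate between 0.017 and 0.14 m and y of bearing_a in the frame of gate between -0.012 and 0.012 m and z of bearing_a in the frame of gate below 0.004 m and angle between bearing_a's own z axis and vertical below 0.1 rad) and (x of bearing_c in the frame of gate between 0.017 and 0.14 m and y of bearing_c in the frame of gate between -0.012 and 0.012 m and z of bearing_c in the frame of gate below 0.004 m and angle between bearing_c's own z axis and vertical below 0.1 rad)) or ((x of bearing_b in the frame of gate between 0.017 and 0.14 m and y of bearing_b in the frame of gate between -0.012 and 0.012 m and z of bearing_b in the frame of gate below 0.004 m and angle between bearing_b's own z axis and vertical below 0.1 rad) and (x of bearing_c in the frame of gate between 0.017 and 0.14 m and y of bearing_c in the frame of gate between -0.012 and 0.012 m and z of bearing_c in the frame of gate below 0.004 m and angle between bearing_c's own z axis and vertical below 0.1 rad)))), for 0.2 s.
3. the third bearing lies in the slot (x of bearing_a in the frame of gate between 0.017 and 0.14 m and y of bearing_a in the frame of gate between -0.012 and 0.012 m and z of each of bearing_a, bearing_b, bearing_c in the frame of gate below 0.004 m and angle between each of bearing_a, bearing_b, bearing_c's own z axis and vertical below 0.1 rad and x of bearing_b in the frame of gate between 0.017 and 0.14 m and y of bearing_b in the frame of gate between -0.012 and 0.012 m and x of bearing_c in the frame of gate between 0.017 and 0.14 m and y of bearing_c in the frame of gate between -0.012 and 0.012 m), for 0.2 s.
At the end, for the whole second after the job is handed in: All three bearings lie flat and still on the slot's floor, each centre at least 17 mm past the gate point and within 12 mm of the slot's middle line; they went in one after another (all of step 3 and linear speed of each of bearing_a, bearing_b, bearing_c below 0.01 m/s); the robot touches nothing.
It fails at once if a bearing is lifted more than 10 mm off the deck (height (world z) of any of bearing_a, bearing_b, bearing_c above 0.018 m).
It fails at once if a bearing falls off the tray or is stood on edge (height (world z) of any of bearing_a, bearing_b, bearing_c below 0.003 m or angle between any of bearing_a, bearing_b, bearing_c's own z axis and vertical above 0.8 rad).
It fails at once if a bystander is moved more than 20 mm (distance of any of bolt, bush, grease, water, wrench from where it was at the start of the episode above 0.02 m).
It fails at once if a standing bystander is tipped (angle between any of bolt, bush, grease, water's own z axis and vertical above 0.4 rad).
It also fails if it takes over 72 s, if anything falls off the work surface, if the arm or the gripper's body presses on something with over 40 N, if the wrist force passes 120 N, or if a joint passes its speed limit or range.

### The arm

A 6-joint arm with a two-finger parallel gripper is mounted at the origin on the work surface. World frame = base frame: x ahead of the robot, y to its left, z up, the work surface at z = 0. Lengths are in m, angles in rad, forces in N, time in s.
With the tool pointing down it reaches from about 0.375 to 0.9 m from the base axis. Payload 3.1 kg.
Tool frame: the origin (TCP) lies at the very end of the fingers, on their centre line; the grasp point (between the pads) lies 19 mm behind it (manip.grasp_offset is the distance from the TCP to the grasp point, in m); x points along the fingers, z is the direction in which the jaws open and shut, and the axes are right-handed (so a half turn about x gives the same grasp; the last joint's range is limited). The gripper opens to 85 mm and grips with 20 to 120 N. Pads are 22 mm wide; open, the fingers measure 114 mm over their backs; the gripper's body (76 mm by 85 mm) begins 54 mm behind the grasp point. The pads swing forward as they close: fully open they stand 13 mm farther back than shut.
Start: joints at [-1.528, 0.527, 1.433, -0, 1.181, -0.178], TCP at [0.138, -0.61, 0.231] pointing down, gripper open.
Joint ranges: [-3.08, 3.08], [-0.75, 2.2], [0.22, 2.44], [-1.43, 4.57], [0, 2.65], [-2.85, 2.85]. Speed limits (rad/s): [2.79, 2.79, 3.14, 3.14, 3.14, 3.14].

### API

Orientations are given as a unit quaternion [x, y, z, w].
In Python, from station import manip gives the robot as it stands.
- The arm moves only by the tool send_rows, never from a script. Its argument "steps" is a list that holds one entry, the list of rows, each a list of 5 numbers: the closure, from 0 (fully open) to 1 (shut), then the shift along the world's x, y, z in m, then the turn about the world's z in rad. A call has 1 to 8 rows; each row is the pose to reach, as a shift and turn from the pose commanded when the call began; what a row does not reach only later rows make up. A row lasts 1/8 s, in which the tool goes at most 62.5 mm and 10.7 degrees, less where a joint would pass 70% of its speed; a pose out of reach is approached as far as the arm can. A call with a gripper value outside its range is refused whole. The fingers move at their own pace and stop on an object; "grip_force" is the grip in N (left out, the last holds). Time passes only in rows, so rows that repeat a pose let the fingers close. It gives the time, the measured TCP pose, the force and the opening at its end, in the units of the state.
- manip.sense(): the state, without advancing time (a new reading comes with each control period).
- manip.snapshot(name): name is "scene" or "top" or "wrist"; returns the picture (420x560x3 uint8, red, green, blue); there is no depth.
- manip.camera_params(name): a dict with "fx", "fy", "cx", "cy" (pixels), "D" ([k1, k2, p1, p2, k3] as OpenCV has them; the pictures are not rectified), "T" (4x4, takes a point from camera to world coordinates); the wrist camera has in their place "tool_from_camera" (4x4, takes a point from camera to tool coordinates, whose origin is the TCP and whose axes are the tool frame's). Camera axes: x right, y down, z forward; pixel columns grow to the right and rows downward; lengths in m; the calibration is good to about 2 mm. A picture is of the moment at which its call begins: read the wrist's pose just before it. camera_params takes no time and is no camera call.
- manip.sign_off(): hands the job in, once; it reports no verdict.
The state is a dict: "t": time; "q": joint angles; "qd": joint speeds; "tau": joint torques, N m; "tcp_pos": TCP position; "tool_rot": TCP orientation; "force": force on the tool from outside, world axes, zero at the start; "ft_torque": the same for the moment, N m; "finger_gap": opening from 0.0 (shut) to 1.0 (fully open).
Only numpy, scipy, OpenCV 4.12 (cv2) and the standard library are available. Lean on these libraries where they do the work, as an engineer would, in place of code of your own. Each camera call takes 0.05 s, during which the arm holds its last target.

## Working session

There is one attempt and no reset: what is moved stays moved. The work goes in short steps, Python scripts to look and compute and a tool call to move; the robot and the scene stay as the last step left them, time stands still between calls to the robot, and variables do not carry over. Pictures are saved under pics/ and viewed, and the job is handed in when it is done.

Besides the shell and the picture viewer there is one more tool, called after ">>>" as name([rows], argument=value, ...), one row to a line, values as JSON. send_rows: Moves the arm, as the interface text tells. Its arguments: {"type":"object","properties":{"steps":{"type":"array","items":{"type":"array","items":{"type":"array","items":{"type":"number"}}}},"grip_force":{"type":"number"}},"required":["steps"]}

```bash
mkdir -p pics; ls; python3 - <<'E'
from station import manip
import cv2
s=manip.sense();print({k:s[k] for k in('t','tcp_pos','tool_rot','finger_gap','force')})
for n in('top','scene'):
    im=manip.snapshot(n);cv2.imwrite(f'pics/{n}0.png',im[:,:,::-1])
    p=manip.camera_params(n);print(n,p)
E
```

```text
pics
{'t': 0.0, 'tcp_pos': array([ 0.13744468, -0.60895439,  0.23033402]), 'tool_rot': array([ 0.4421687 ,  0.55277627, -0.44103407,  0.55173743]), 'finger_gap': 0.9971044737944728, 'force': array([-0.36172848, -0.67604811, -0.31672009])}
top {'fx': 414.37453721798255, 'fy': 414.37453721798255, 'cx': 278.4337586811684, 'cy': 200.32763888869044, 'D': array([-0.12351823,  0.        ,  0.        ,  0.        ,  0.        ]), 'T': array([[ 0.05418597, -0.97629317,  0.20956033,  0.35112951],
       [-0.99851721, -0.05188107,  0.01648442, -0.02342934],
       [-0.00522141, -0.21014282, -0.97765675,  1.19206989],
       [ 0.        ,  0.        ,  0.        ,  1.        ]])}
scene {'fx': 411.3367705480079, 'fy': 411.3367705480079, 'cx': 279.39326605116554, 'cy': 214.19481195376878, 'D': array([-0.05377034,  0.        ,  0.        ,  0.        ,  0.        ]), 'T': array([[-0.84797905,  0.37502095, -0.37455415,  0.95026612],
       [ 0.52994066,  0.61283957, -0.58616598,  0.51472175],
       [ 0.00971708, -0.69554795, -0.71841396,  0.70338158],
       [ 0.        ,  0.        ,  0.        ,  1.        ]])}
```

View pics/top0.png

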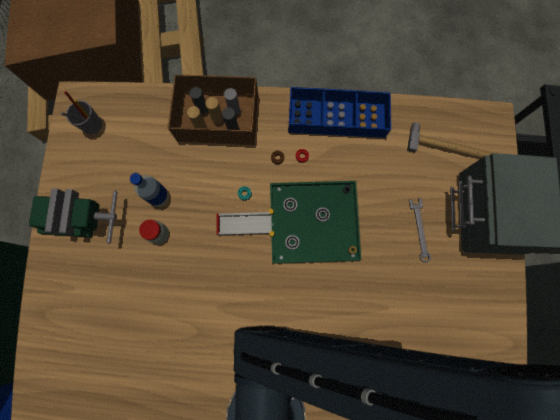

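View pics/scene0.png

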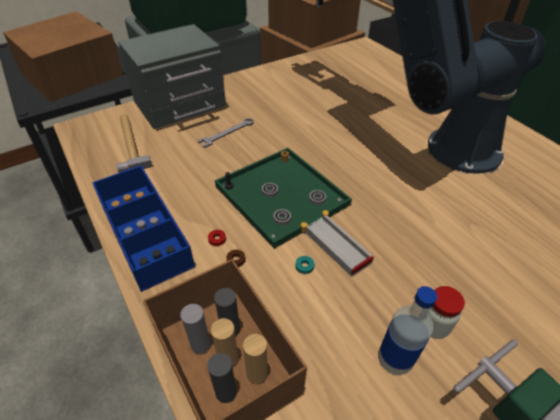

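The tray is at cols 270-360, rows 180-265. Its gate faces left, which is world +y. The bearings are near (290,205), (322,214) and (292,242). The bolt is at (347,189) and the bush at (352,249). The look-alikes are brown (278,157), red (302,156) and turquoise (245,194), all off the tray. I'll confirm with an enlarged rectified view.

```bash
cat > h.py <<'E'
import numpy as np,cv2
from station import manip
def K(p): return np.array([[p['fx'],0,p['cx']],[0,p['fy'],p['cy']],[0,0,1.]])
def proj(p,P,T=None):
    T=p['T'] if T is None else T
    Ti=np.linalg.inv(T); r,_=cv2.Rodrigues(Ti[:3,:3])
    return cv2.projectPoints(np.asarray(P,float).reshape(-1,3),r,Ti[:3,3],K(p),p['D'])[0].reshape(-1,2)
def rect(im,p,z,x0,x1,y0,y1,s,T=None):
    # image: right = +y... cols: y from y1 (left) to y0, rows: x from x1(top) to x0 ; s px/m
    W=int((y1-y0)*s);H=int((x1-x0)*s)
    xs=x1-(np.arange(H)+.5)/s; ys=y1-(np.arange(W)+.5)/s
    X,Y=np.meshgrid(xs,ys,indexing='ij')
    m=proj(p,np.stack([X,Y,np.full_like(X,z)],-1),T).reshape(H,W,2).astype(np.float32)
    return cv2.remap(im,m[...,0],m[...,1],cv2.INTER_CUBIC)
def unproj(p,uv,z,T=None):
    T=p['T'] if T is None else T
    n=cv2.undistortPoints(np.asarray(uv,float).reshape(-1,1,2),K(p),p['D']).reshape(-1,2)
    d=np.c_[n,np.ones(len(n))]@T[:3,:3].T; o=T[:3,3]
    return o+d*((z-o[2])/d[:,2])[:,None]
def wristT(s,p):
    from scipy.spatial.transform import Rotation as R
    T=np.eye(4);T[:3,:3]=R.from_quat(s['tool_rot']).as_matrix();T[:3,3]=s['tcp_pos']
    return T@p['tool_from_camera']
E
python3 - <<'E'
from h import *
im=cv2.imread('pics/top0.png');p=manip.camera_params('top')
print(unproj(p,[(270,180),(355,180),(360,263),(272,264),(290,205),(322,214),(292,242),(218,224)],.02).round(3))
c=rect(im,p,.02,0.40,0.75,-0.3,0.17,1600);print(c.shape)
cv2.imwrite('pics/r0.png',c)
print(manip.camera_params('wrist'))
E
```

```text
[[ 0.662  0.024  0.02 ]
 [ 0.675 -0.225  0.02 ]
 [ 0.434 -0.243  0.02 ]
 [ 0.419  0.004  0.02 ]
 [ 0.59  -0.038  0.02 ]
 [ 0.569 -0.131  0.02 ]
 [ 0.484 -0.049  0.02 ]
 [ 0.524  0.166  0.02 ]]
(560, 752, 3)
{'fx': 325.7968785661774, 'fy': 325.7968785661774, 'cx': 276.1684154827562, 'cy': 210.18061156292652, 'D': array([0.01399719, 0.        , 0.        , 0.        , 0.        ]), 'tool_from_camera': array([[-6.72970244e-04, -2.91198823e-01,  9.56662319e-01,
        -1.42327855e-01],
       [-5.42412512e-04, -9.56662289e-01, -2.91199195e-01,
         7.49896271e-02],
       [ 9.99999626e-01, -7.14874005e-04,  4.85855369e-04,
         8.32779030e-05],
       [ 0.00000000e+00,  0.00000000e+00,  0.00000000e+00,
         1.00000000e+00]])}
```

View pics/r0.png

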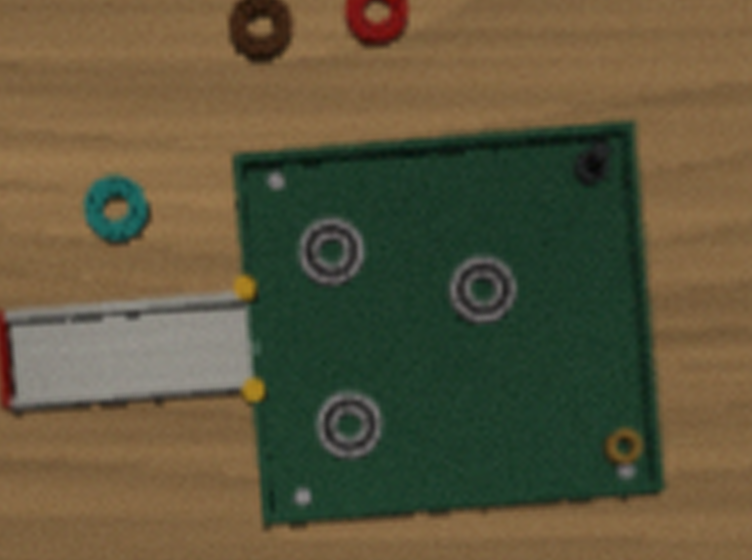

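Three steel bearings sit on the deck in this crop: a (349,424), b (332,251) and c (482,289). The coloured rings (brown, red, turquoise) all lie off the tray. I'll leave those alone, along with the bolt (594,162) and the bush (625,445). Next I compute tray-frame positions.

```bash
cat >> h.py <<'E'
def tray_fit(im,p):
    c=rect(im,p,.025,.45,.62,-.06,.07,3000)
    hsv=cv2.cvtColor(c,cv2.COLOR_BGR2HSV)
    m=cv2.inRange(hsv,(18,120,90),(35,255,255))
    n,l,st,ce=cv2.connectedComponentsWithStats(m)
    o=[]
    for i in range(1,n):
        if st[i,4]>300:o.append((.62-ce[i][1]/3000,.07-ce[i][0]/3000,st[i,4]))
    return o
def bearings(im,p,x0=.42,x1=.68,y0=-.23,y1=.19):
    s=2000
    c=rect(im,p,.02,x0,x1,y0,y1,s); g=cv2.GaussianBlur(cv2.cvtColor(c,cv2.COLOR_BGR2GRAY),(0,0),3)
    h=cv2.HoughCircles(g,cv2.HOUGH_GRADIENT,1.5,50,param1=60,param2=25,minRadius=34,maxRadius=46)
    return [] if h is None else [(x1-v/s,y1-u/s,r/s) for u,v,r in h[0]],c
E
python3 - <<'E'
from h import *
from scipy.spatial.transform import Rotation as R
im=cv2.imread('pics/top0.png');p=manip.camera_params('top')
print(np.round(tray_fit(im,p),4))
b,c=bearings(im,p);print(np.round(b,4))
M=R.from_quat(manip.sense()['tool_rot']).as_matrix();print(M.round(3))
E
```

```text
[[5.704e-01 1.780e-02 1.761e+03]
 [5.050e-01 1.210e-02 1.705e+03]]
[[ 0.5919 -0.0346  0.018 ]
 [ 0.4831 -0.0481  0.0174]
 [ 0.5679 -0.1321  0.0175]]
[[-0.     0.975  0.22 ]
 [ 0.002  0.22  -0.975]
 [-1.     0.    -0.002]]
```

>>> send_rows([
  [[0.84,0.03,0.052,0.0,-0.02],[0.84,0.06,0.104,0.005,-0.04],[0.84,0.09,0.156,0.01,-0.06],[0.84,0.12,0.208,0.015,-0.08],[0.84,0.15,0.26,0.02,-0.1],[0.84,0.18,0.312,0.02,-0.12],[0.84,0.21,0.364,0.02,-0.138],[0.84,0.24,0.4,0.02,-0.138]],
], grip_force=40)

```text
t: 1.1
tcp_pos: [0.3776, -0.207, 0.2512]
tool_rot: [0.478, 0.521, -0.478, 0.52]
force: [0.6, -1.2, -0.2]
finger_gap: 0.156
```

>>> send_rows([
  [[0.84,0.035,0.05,0,0],[0.84,0.07,0.1,0,0],[0.84,0.1,0.155,0,0],[0.84,0.1,0.155,0,0],[0.84,0.1,0.155,0,0]],
])

```text
t: 1.72
tcp_pos: [0.477, -0.0545, 0.2509]
tool_rot: [0.478, 0.521, -0.479, 0.521]
force: [0.0, 0.2, -0.7]
finger_gap: 0.159
```

```bash
python3 - <<'E'
from h import *
from scipy.spatial.transform import Rotation as R
s=manip.sense();p=manip.camera_params('wrist');im=manip.snapshot('wrist')[:,:,::-1].copy()
print(s['t'],s['tcp_pos'],s['q'],s['finger_gap']);M=R.from_quat(s['tool_rot']).as_matrix();print(M.round(3))
cv2.imwrite('pics/w1.png',im);T=wristT(s,p)
c=rect(im,p,.02,.42,.68,-.23,.08,2000,T);cv2.imwrite('pics/w1r.png',c)
np.save('T1.npy',T)
E
```

```text
1.725 [ 0.47701931 -0.05450746  0.25093543] [-3.46705553e-01  3.06871676e-01  1.76106480e+00 -6.60530850e-04
  1.07478077e+00  1.13929645e+00] 0.158701351612347
[[-0.001  0.996  0.085]
 [-0.     0.085 -0.996]
 [-1.    -0.001  0.   ]]
```

View pics/w1r.png

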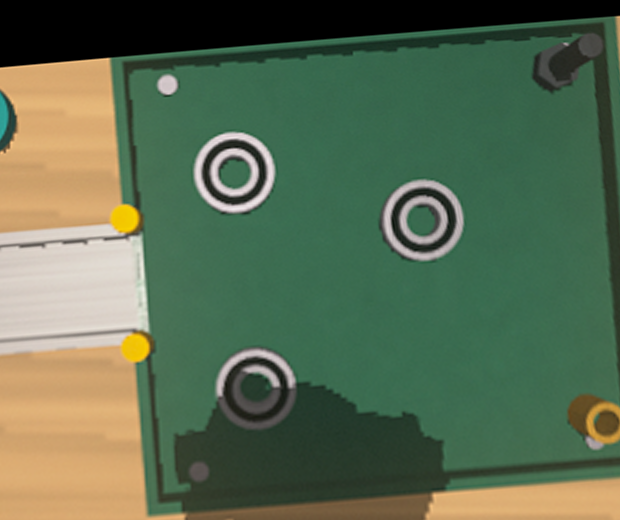

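View pics/w1.png

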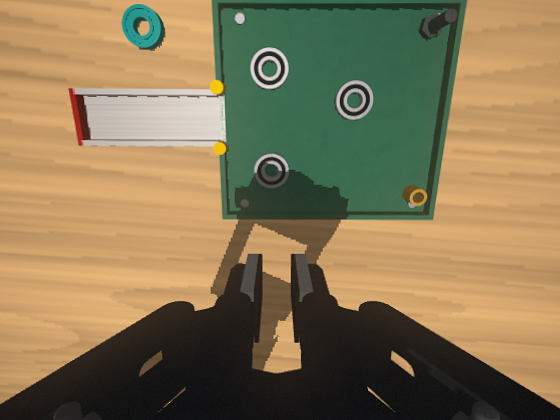

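Wrist view: a is at (271,170), b (269,68), c (354,100), the posts at (217,88)/(220,148), the bolt top right and the bush bottom right. The rectified view puts the gate at about (0.539, 0.009) with the feed turned 0.084 rad from world +y. I'll position outside a (tray +y side) and lower to just above the rim.

>>> send_rows([
  [[0.84,-0.01,0.002,-0.05,0],[0.84,-0.0245,0.003,-0.1,0],[0.84,-0.0245,0.003,-0.15,0],[0.84,-0.0245,0.003,-0.2,0],[0.84,-0.0245,0.003,-0.205,0],[0.84,-0.0245,0.003,-0.205,0]],
])

```text
t: 2.52
tcp_pos: [0.4532, -0.0529, 0.047]
tool_rot: [0.479, 0.52, -0.479, 0.52]
force: [0.3, -0.1, 0.8]
finger_gap: 0.16
```

```bash
cat >> h.py <<'E'
G=np.array([.539,.009]);ex=np.array([-.084,.9965]);ey=np.array([-.9965,-.084])
def w2t(P): d=np.asarray(P)[:2]-G; return np.array([d@ex,d@ey])
def t2w(x,y): return G+x*ex+y*ey
def look(name,r=None):
    s=manip.sense();p=manip.camera_params('wrist');im=manip.snapshot('wrist')[:,:,::-1].copy()
    cv2.imwrite(f'pics/{name}.png',im);T=wristT(s,p)
    print('t',round(s['t'],2),'tcp',s['tcp_pos'].round(4),'tray mm',(1000*w2t(s['tcp_pos'])).round(1),'gap',round(85*s['finger_gap'],1),'F',s['force'].round(1),'q6',s['q'][5].round(2))
    c=rect(im,p,.02,.42,.68,-.23,.15,1800,T)
    cv2.imwrite(f'pics/{name}r.png',c)
    return s,p,im,T
E
python3 -c "
from h import *
look('w2')"
```

```text
t 2.52 tcp [ 0.4532 -0.0529  0.047 ] tray mm [-54.4  90.7] gap 13.6 F [ 0.3 -0.1  0.8] q6 1.13
```

View pics/w2.png

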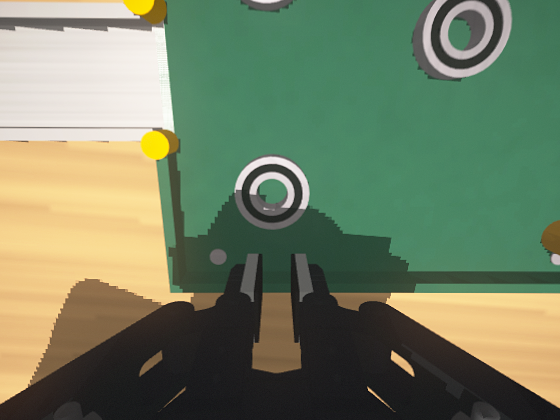

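>>> send_rows([
  [[0.84,0,0.001,-0.02,0],[0.84,0,0.001,-0.034,0],[0.84,0,0.001,-0.034,0]],
])

```text
t: 2.95
tcp_pos: [0.4533, -0.0508, 0.0128]
tool_rot: [0.479, 0.52, -0.479, 0.521]
force: [0.4, 0.8, -0.5]
finger_gap: 0.162
```

>>> send_rows([
  [[0.84,0.007,0.0006,0,0],[0.84,0.015,0.0013,0,0],[0.84,0.023,0.002,0,0],[0.84,0.031,0.0026,0,0],[0.84,0.039,0.0033,0,0],[0.84,0.047,0.004,0,0],[0.84,0.053,0.0045,0,0],[0.84,0.053,0.0045,0,0]],
])

```text
t: 3.95
tcp_pos: [0.5069, -0.0463, 0.0123]
tool_rot: [0.479, 0.52, -0.478, 0.521]
force: [0.2, 0.3, -2.1]
finger_gap: 0.16
```

```bash
python3 -c "
from h import *
look('w3')"
```

```text
t 3.95 tcp [ 0.5069 -0.0463  0.0123] tray mm [-52.4  36.6] gap 13.6 F [ 0.2  0.3 -2.1] q6 1.18
```

View pics/w3.png

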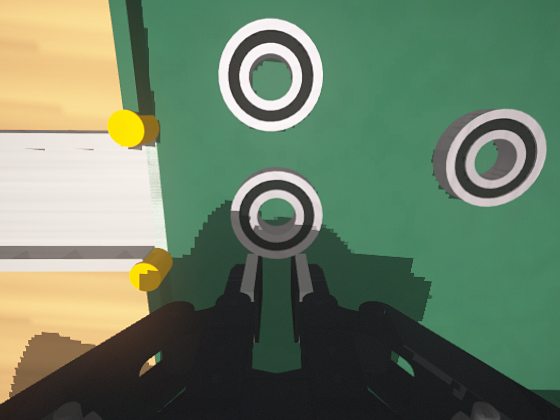

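View pics/w3r.png

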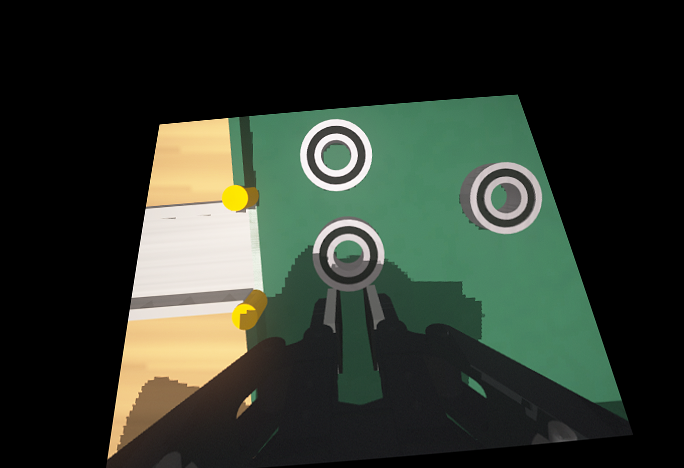

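Bearing a is now at tray (-52, +4.5). A small extra push centres it, then I retract, lift, turn 90° and go behind it.

>>> send_rows([
  [[0.84,0.0045,0.0004,0,0],[0.84,0.0045,0.0004,0,0],[0.84,-0.01,-0.001,0,0],[0.84,-0.012,-0.001,0.03,0.1],[0.84,-0.01,-0.005,0.05,0.28],[0.84,0.0,-0.015,0.05,0.46],[0.84,0.02,-0.025,0.05,0.64],[0.84,0.04,-0.0385,0.05,0.82]],
])

```text
t: 5.0
tcp_pos: [0.5448, -0.0846, 0.0622]
tool_rot: [0.229, 0.67, -0.229, 0.668]
force: [0.7, 0.4, 0.1]
finger_gap: 0.162
```

>>> send_rows([
  [[0.84,0,0,0,0.18],[0.84,0,0,0,0.36],[0.84,0,0,0,0.54],[0.84,0,0,0,0.72],[0.84,0,0,0,0.75],[0.84,0,0,0,0.75]],
])

```text
t: 5.75
tcp_pos: [0.5453, -0.0846, 0.0622]
tool_rot: [-0.028, 0.707, 0.029, 0.706]
force: [0.0, -0.6, -0.6]
finger_gap: 0.155
```

```bash
python3 -c "
from h import *
s,_,_,_=look('w4')
from scipy.spatial.transform import Rotation as R
print(R.from_quat(s['tool_rot']).as_matrix().round(3))"
```

```text
t 5.75 tcp [ 0.5453 -0.0846  0.0622] tray mm [-93.8   1.6] gap 13.2 F [ 0.  -0.6 -0.6] q6 -0.44
[[-0.001 -0.081  0.997]
 [ 0.     0.997  0.081]
 [-1.     0.    -0.001]]
```

View pics/w4.png

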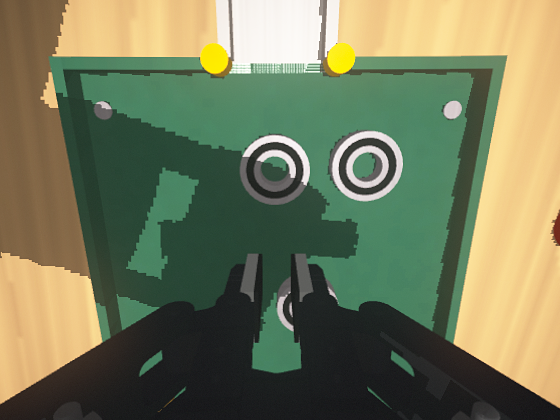

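View pics/w4r.png

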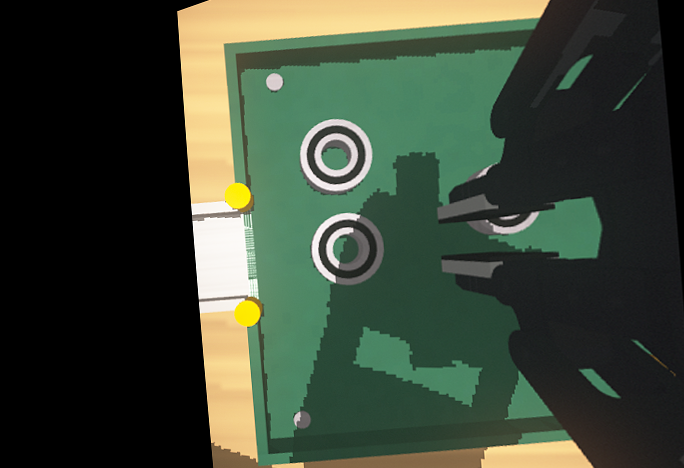

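Bearing a (275,168) lines up with the fingers (mid col 277) and with the gate posts (cols 214 and 341). I lower and push along the feed.

>>> send_rows([
  [[0.84,0,0,-0.025,0],[0.84,0,0,-0.05,0],[0.84,0,0,-0.05,0],[0.84,0,0.006,-0.05,0],[0.84,-0.0003,0.014,-0.05,0],[0.84,-0.0007,0.022,-0.05,0],[0.84,-0.001,0.03,-0.05,0],[0.84,-0.0015,0.038,-0.05,0]],
])

```text
t: 6.8
tcp_pos: [0.5447, -0.0461, 0.0126]
tool_rot: [-0.03, 0.706, 0.029, 0.707]
force: [0.6, -0.5, 0.2]
finger_gap: 0.159
```

```bash
python3 -c "
from h import *
look('w5')"
```

```text
t 6.8 tcp [ 0.5447 -0.0461  0.0126] tray mm [-55.4  -1.1] gap 13.5 F [ 0.6 -0.5  0.2] q6 -0.37
```

View pics/w5.png

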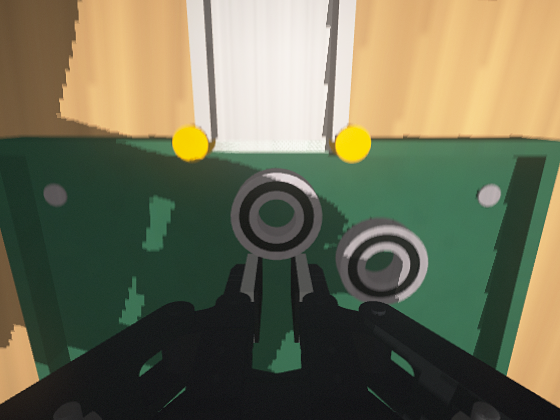

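Bearing a (277,213) sits about 2 mm right of the gate's middle (col 272), so I continue with a slight left drift.

>>> send_rows([
  [[0.84,-0.001,0.008,0,0],[0.84,-0.002,0.016,0,0],[0.84,-0.003,0.024,0,0],[0.84,-0.004,0.032,0,0],[0.84,-0.005,0.04,0,0],[0.84,-0.0055,0.046,0,0],[0.84,-0.006,0.051,0,0],[0.84,-0.006,0.051,0,0]],
])

```text
t: 7.85
tcp_pos: [0.5383, 0.0048, 0.0122]
tool_rot: [-0.029, 0.707, 0.03, 0.706]
force: [-0.6, -0.2, -0.0]
finger_gap: 0.161
```

```bash
python3 -c "
from h import *
look('w6')"
```

```text
t 7.85 tcp [0.5383 0.0048 0.0122] tray mm [-4.1  1. ] gap 13.7 F [-0.6 -0.2 -0. ] q6 -0.28
```

View pics/w6.png

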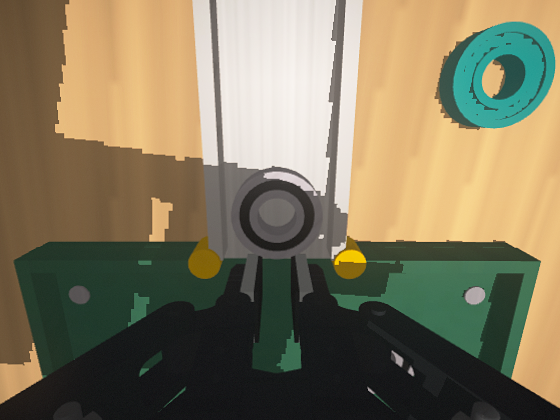

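View pics/w6r.png

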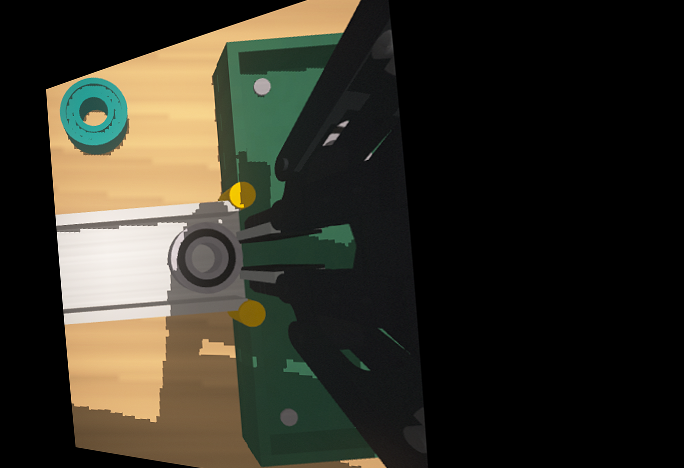

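Bearing a is in the slot at about tray (+28, -0.6). The step 1 position is met. Now I back off, lift, turn and go to the outer side of b.

>>> send_rows([
  [[0.84,0.001,-0.012,0,0],[0.84,0.002,-0.024,0.005,0],[0.84,0.002,-0.024,0.03,-0.1],[0.84,0.01,-0.024,0.055,-0.28],[0.84,0.03,-0.03,0.055,-0.46],[0.84,0.05,-0.035,0.055,-0.64],[0.84,0.07,-0.0386,0.055,-0.82],[0.84,0.092,-0.0386,0.055,-1.0]],
])

```text
t: 8.9
tcp_pos: [0.6311, -0.036, 0.0677]
tool_rot: [0.315, 0.633, -0.315, 0.633]
force: [-0.1, 0.2, 0.0]
finger_gap: 0.161
```

>>> send_rows([
  [[0.84,0,0,0,-0.18],[0.84,0,0,0,-0.36],[0.84,0,0,0,-0.54],[0.84,0,0,0,-0.57],[0.84,0,0,0,-0.57]],
])

```text
t: 9.52
tcp_pos: [0.6305, -0.035, 0.0674]
tool_rot: [0.478, 0.521, -0.478, 0.521]
force: [0.1, -0.2, 0.3]
finger_gap: 0.156
```

```bash
python3 -c "
from h import *
look('w7')"
```

```text
t 9.53 tcp [ 0.6305 -0.035   0.0674] tray mm [-51.5 -87.5] gap 13.3 F [ 0.1 -0.2  0.3] q6 1.25
```

View pics/w7.png

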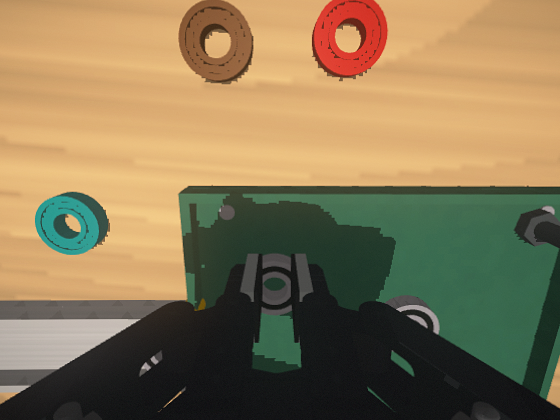

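View pics/w7r.png

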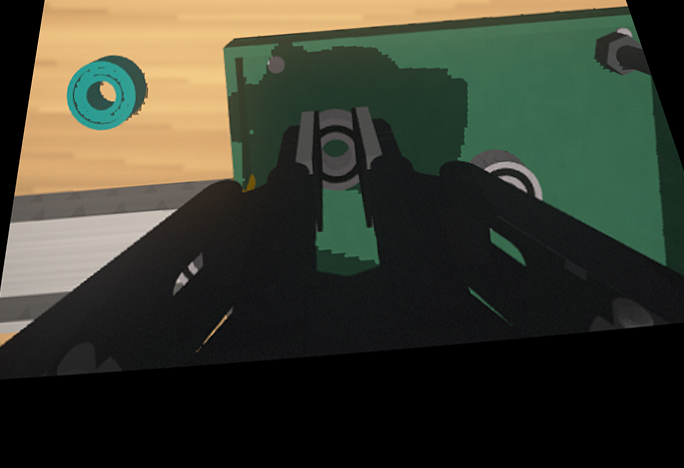

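Bearing b (275,288) is centred between the fingers. I lower on its outer side and push it to the axis.

>>> send_rows([
  [[0.84,0,0,-0.025,0],[0.84,0,0,-0.045,0],[0.84,0,0,-0.055,0],[0.84,0,0,-0.055,0],[0.84,-0.006,-0.0005,-0.055,0],[0.84,-0.014,-0.0012,-0.055,0],[0.84,-0.022,-0.0018,-0.055,0],[0.84,-0.03,-0.0025,-0.055,0]],
])

```text
t: 10.58
tcp_pos: [0.6004, -0.0369, 0.0128]
tool_rot: [0.479, 0.52, -0.478, 0.521]
force: [1.5, 0.3, 0.2]
finger_gap: 0.162
```

```bash
python3 -c "
from h import *
look('w8')"
```

```text
t 10.57 tcp [ 0.6004 -0.0369  0.0128] tray mm [-50.9 -57.3] gap 13.8 F [1.5 0.3 0.2] q6 1.24
```

View pics/w8.png

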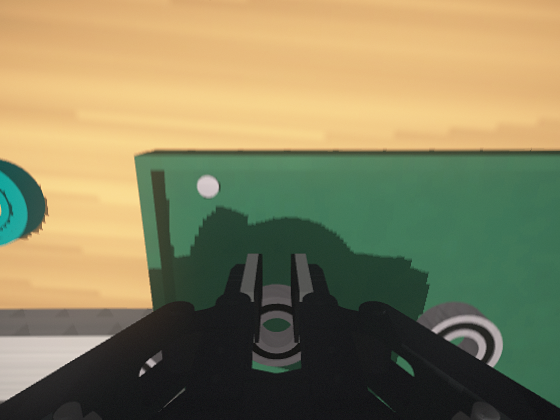

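Bearing b is following, held centred behind the fingers (277,325). I continue to the axis.

>>> send_rows([
  [[0.84,-0.008,-0.0007,0,0],[0.84,-0.016,-0.0013,0,0],[0.84,-0.022,-0.0018,0,0],[0.84,-0.025,-0.0021,0,0],[0.84,-0.025,-0.0021,0,0],[0.84,-0.012,-0.001,0,0],[0.84,-0.008,-0.001,0.02,0.1],[0.84,-0.008,-0.005,0.05,0.28]],
])

```text
t: 11.62
tcp_pos: [0.5931, -0.0414, 0.0619]
tool_rot: [0.399, 0.584, -0.4, 0.583]
force: [0.6, -0.7, 0.2]
finger_gap: 0.159
```

>>> send_rows([
  [[0.84,-0.01,-0.01,0,0.18],[0.84,-0.02,-0.02,0,0.36],[0.84,-0.035,-0.03,0,0.54],[0.84,-0.046,-0.043,0,0.72],[0.84,-0.046,-0.043,0,0.9],[0.84,-0.046,-0.043,0,1.08],[0.84,-0.046,-0.043,0,1.26],[0.84,-0.046,-0.043,0,1.29]],
])

```text
t: 12.62
tcp_pos: [0.5474, -0.0849, 0.0623]
tool_rot: [-0.029, 0.706, 0.029, 0.707]
force: [-0.3, 0.4, -0.5]
finger_gap: 0.161
```

```bash
python3 -c "
from h import *
look('w9')"
```

```text
t 12.62 tcp [ 0.5474 -0.0849  0.0623] tray mm [-94.2  -0.5] gap 13.7 F [-0.3  0.4 -0.5] q6 -0.44
```

View pics/w9.png

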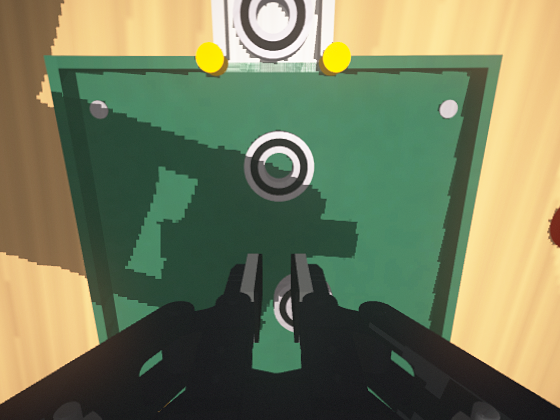

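View pics/w9r.png

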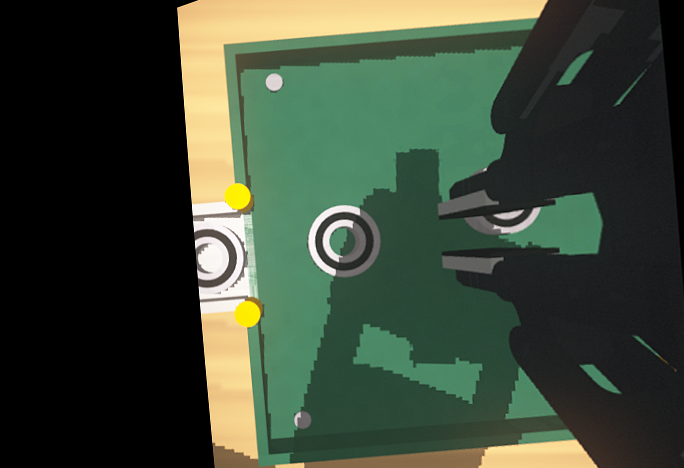

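Bearing b (279,165) is about 3 mm right of the gate's middle (col 273). I align 1.5 mm right, push, and drift left.

>>> send_rows([
  [[0.84,0.0015,0,-0.025,0],[0.84,0.0015,0,-0.05,0],[0.84,0.0015,0,-0.05,0],[0.84,0.001,0.008,-0.05,0],[0.84,0,0.016,-0.05,0],[0.84,-0.001,0.024,-0.05,0],[0.84,-0.0025,0.032,-0.05,0],[0.84,-0.004,0.04,-0.05,0]],
])

```text
t: 13.68
tcp_pos: [0.5428, -0.0443, 0.0127]
tool_rot: [-0.03, 0.706, 0.029, 0.707]
force: [-0.2, -1.1, 1.4]
finger_gap: 0.163
```

```bash
python3 -c "
from h import *
look('w10')"
```

```text
t 13.68 tcp [ 0.5428 -0.0443  0.0127] tray mm [-53.4   0.7] gap 13.9 F [-0.2 -1.1  1.4] q6 -0.37
```

View pics/w10.png

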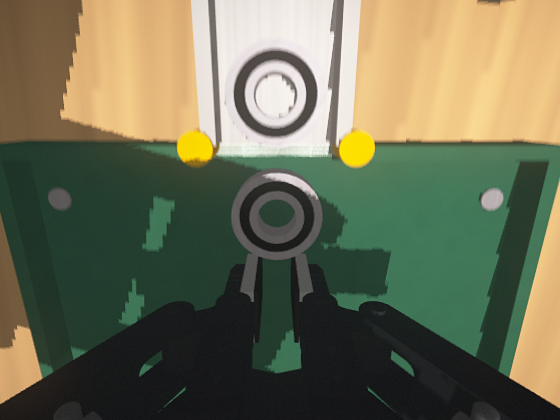

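Bearing b (277,214) is centred on the gate (posts 196/357, mid 276.5). Bearing a is in the slot ahead. I push straight along the feed.

>>> send_rows([
  [[0.84,-0.0006,0.007,0,0],[0.84,-0.0012,0.014,0,0],[0.84,-0.0018,0.021,0,0],[0.84,-0.0024,0.028,0,0],[0.84,-0.003,0.035,0,0],[0.84,-0.0036,0.042,0,0],[0.84,-0.0042,0.049,0,0],[0.84,-0.0042,0.049,0,0]],
])

```text
t: 14.72
tcp_pos: [0.5379, 0.0051, 0.0122]
tool_rot: [-0.029, 0.707, 0.03, 0.706]
force: [0.2, 0.2, 0.2]
finger_gap: 0.158
```

```bash
python3 -c "
from h import *
look('w11')"
```

```text
t 14.72 tcp [0.5379 0.0051 0.0122] tray mm [-3.8  1.4] gap 13.5 F [0.2 0.2 0.2] q6 -0.28
```

View pics/w11r.png

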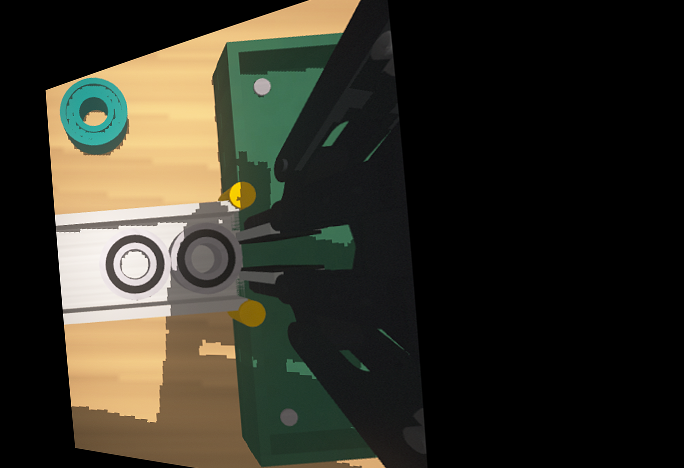

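Both a (135,264) and b (205,258) are in the slot, in contact. Now c: I retract, lift, and go behind it with a small turn (0.185 rad) so the push heads diagonally to the axis.

>>> send_rows([
  [[0.84,0.001,-0.012,0,0],[0.84,0.002,-0.024,0.005,0],[0.84,0.002,-0.024,0.03,0],[0.84,0.01,-0.05,0.055,0.05],[0.84,0.02,-0.09,0.055,0.1],[0.84,0.03,-0.13,0.055,0.15],[0.84,0.042,-0.1733,0.055,0.185],[0.84,0.042,-0.1733,0.055,0.185]],
])

```text
t: 15.78
tcp_pos: [0.5819, -0.1742, 0.068]
tool_rot: [-0.094, 0.7, 0.092, 0.702]
force: [-1.3, 0.3, 0.2]
finger_gap: 0.162
```

```bash
python3 -c "
from h import *
look('w12')"
```

```text
t 15.78 tcp [ 0.5819 -0.1742  0.068 ] tray mm [-186.2  -27.3] gap 13.7 F [-1.3  0.3  0.2] q6 -0.74
```

View pics/w12.png

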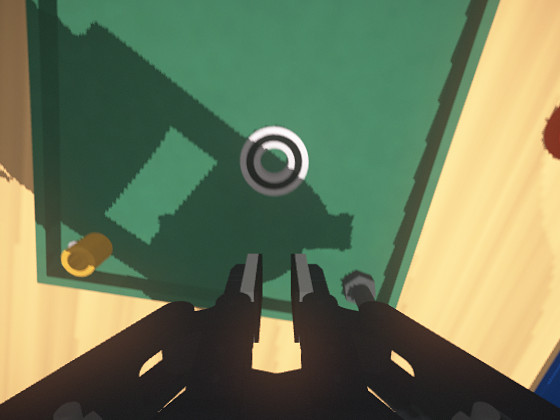

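View pics/w12r.png

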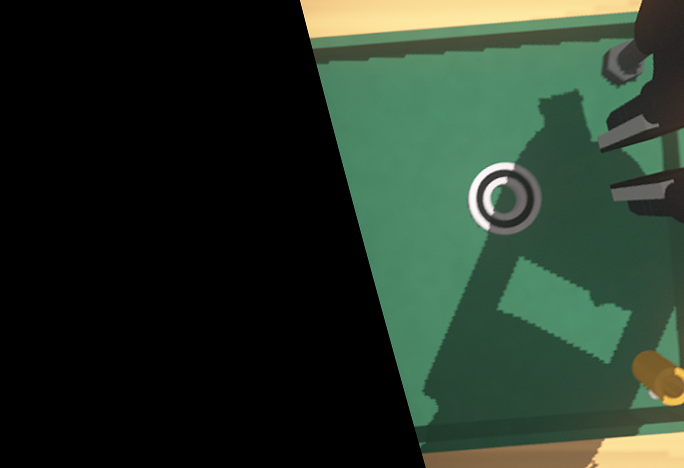

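Bearing c (274,160) lines up between the fingers. The bolt (358,290) and the bush (85,255) are clear. I lower and push diagonally.

>>> send_rows([
  [[0.84,-0.001,0.003,-0.025,0],[0.84,-0.0014,0.005,-0.045,0],[0.84,-0.0014,0.005,-0.056,0],[0.84,-0.0014,0.005,-0.056,0],[0.84,-0.004,0.014,-0.056,0],[0.84,-0.0065,0.023,-0.056,0],[0.84,-0.009,0.032,-0.056,0],[0.84,-0.0115,0.041,-0.056,0]],
])

```text
t: 16.82
tcp_pos: [0.569, -0.1275, 0.0118]
tool_rot: [-0.095, 0.7, 0.094, 0.701]
force: [1.0, -0.7, 0.2]
finger_gap: 0.161
```

```bash
python3 -c "
from h import *
look('w13')"
```

```text
t 16.82 tcp [ 0.569  -0.1275  0.0118] tray mm [-138.5  -18.4] gap 13.6 F [ 1.  -0.7  0.2] q6 -0.68
```

View pics/w13.png

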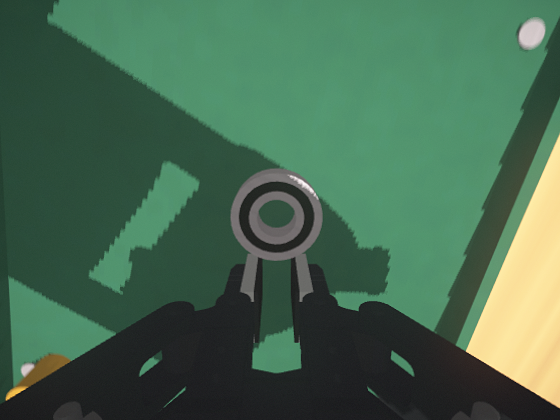

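Bearing c (277,214) is seated against both fingertips. I continue to the axis.

>>> send_rows([
  [[0.84,-0.0026,0.009,0,0],[0.84,-0.0052,0.018,0,0],[0.84,-0.0078,0.027,0,0],[0.84,-0.0104,0.036,0,0],[0.84,-0.013,0.045,0,0],[0.84,-0.0156,0.054,0,0],[0.84,-0.0176,0.061,0,0],[0.84,-0.0176,0.061,0,0]],
])

```text
t: 17.88
tcp_pos: [0.5507, -0.0662, 0.0112]
tool_rot: [-0.094, 0.701, 0.095, 0.7]
force: [0.3, -0.3, -0.5]
finger_gap: 0.159
```

>>> send_rows([
  [[0.84,0.001,-0.006,0,0],[0.84,-0.002,-0.012,0,-0.1],[0.84,-0.004,-0.012,0,-0.185],[0.84,-0.004,-0.012,0,-0.185]],
])

```text
t: 18.38
tcp_pos: [0.5472, -0.0797, 0.0112]
tool_rot: [-0.029, 0.707, 0.029, 0.706]
force: [0.3, 0.3, -0.9]
finger_gap: 0.16
```

```bash
python3 -c "
from h import *
look('w14')"
```

```text
t 18.38 tcp [ 0.5472 -0.0797  0.0112] tray mm [-89.1  -0.7] gap 13.6 F [ 0.3  0.3 -0.9] q6 -0.43
```

View pics/w14.png

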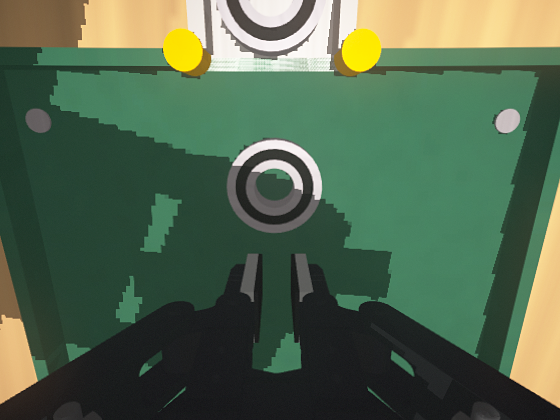

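View pics/w14r.png

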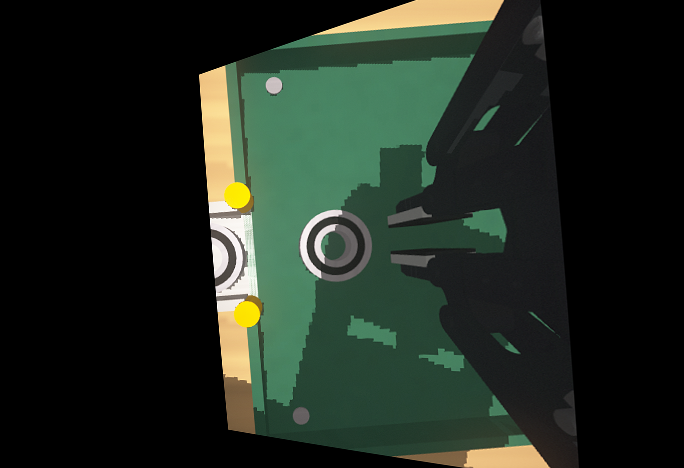

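Bearing c (275,185) is on the axis (gate mid col 272). Final straight push.

>>> send_rows([
  [[0.84,-0.001,0.009,0,0],[0.84,-0.002,0.017,0,0],[0.84,-0.003,0.025,0,0],[0.84,-0.004,0.032,0,0],[0.84,-0.005,0.039,0,0],[0.84,-0.0058,0.046,0,0]],
])

```text
t: 19.18
tcp_pos: [0.5414, -0.0326, 0.0113]
tool_rot: [-0.03, 0.706, 0.029, 0.707]
force: [0.3, -1.9, 0.0]
finger_gap: 0.16
```

>>> send_rows([
  [[0.84,-0.0006,0.006,0,0],[0.84,-0.0012,0.012,0,0],[0.84,-0.0018,0.018,0,0],[0.84,-0.0024,0.025,0,0],[0.84,-0.003,0.032,0,0],[0.84,-0.0036,0.039,0,0],[0.84,-0.0036,0.039,0,0]],
])

```text
t: 20.05
tcp_pos: [0.5375, 0.0068, 0.0113]
tool_rot: [-0.029, 0.707, 0.03, 0.706]
force: [-0.2, 0.7, -0.6]
finger_gap: 0.158
```

```bash
python3 -c "
from h import *
look('w15')"
```

```text
t 20.05 tcp [0.5375 0.0068 0.0113] tray mm [-2.1  1.7] gap 13.4 F [-0.2  0.7 -0.6] q6 -0.28
```

View pics/w15r.png

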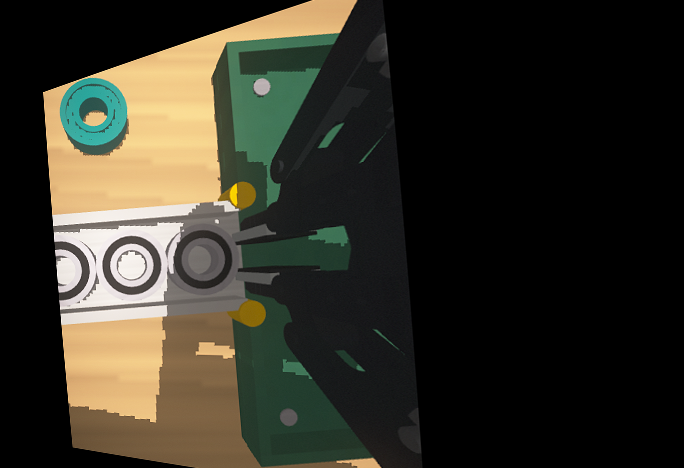

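All three now lie in a row in the slot. I back off, lift well clear, and check from above.

>>> send_rows([
  [[0.84,0.001,-0.012,0,0],[0.84,0.002,-0.03,0.005,0],[0.84,0.002,-0.035,0.05,0],[0.84,0.002,-0.035,0.1,0],[0.84,0.002,-0.035,0.15,0],[0.84,0.002,-0.035,0.2,0],[0.84,0.002,-0.035,0.2,0],[0.84,0.002,-0.035,0.2,0]],
])

```text
t: 21.1
tcp_pos: [0.5393, -0.03, 0.2113]
tool_rot: [-0.029, 0.707, 0.029, 0.706]
force: [-0.3, -0.9, -1.5]
finger_gap: 0.16
```

```bash
python3 -c "
from h import *
s,p,im,T=look('w16')
c=rect(im,p,.02,.44,.64,-.05,.22,2500,T);cv2.imwrite('pics/w16z.png',c)
im=manip.snapshot('top')[:,:,::-1].copy();cv2.imwrite('pics/top9.png',im)
cv2.imwrite('pics/top9r.png',rect(im,manip.camera_params('top'),.02,.40,.75,-.3,.17,1600))
"
```

```text
t 21.1 tcp [ 0.5393 -0.03    0.2113] tray mm [-38.9   3. ] gap 13.6 F [-0.3 -0.9 -1.5] q6 -0.34
```

View pics/w16z.png

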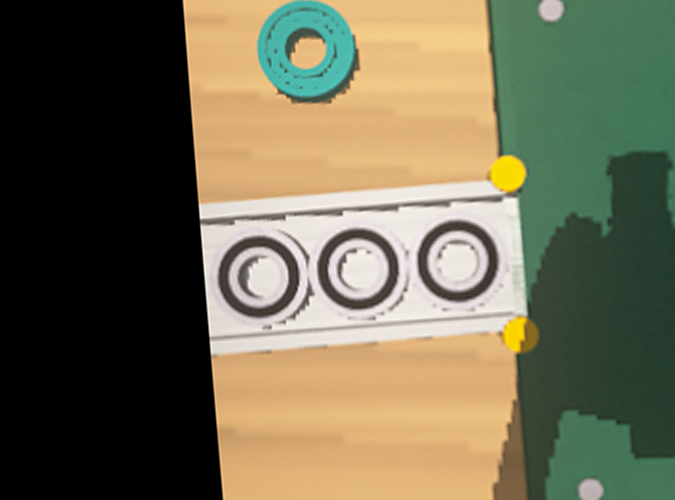

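View pics/w16.png

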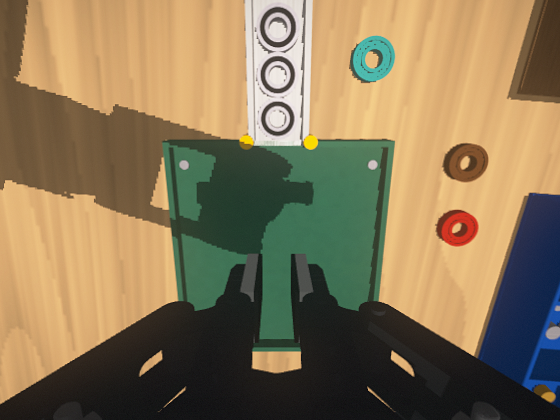

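View pics/top9.png

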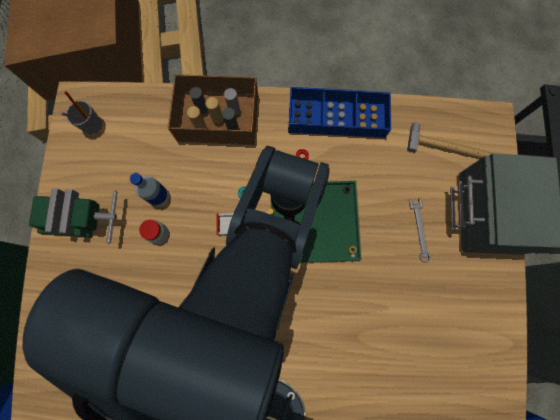

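In the enlarged view c is at (457,261), 57 px (23 mm) past the post line, so about 28 mm past the gate. The others are at (358,269) and (263,277), in one flat row. In the top view the bolt (347,189), bush (352,249), jar, bottle and wrench are where they were at the start.

```bash
python3 -c "
from h import *
manip.sign_off();print(manip.sense()['t'])"
```

```text
the job is handed in; nothing more can be done
the job is handed in; nothing more can be done
```

All three bearings are in the slot and I handed the job in at about 21 s of the 72 s allowed. Sign-off gives no verdict, so the result rests on my last pictures.

**What I did:** I pushed the bearings along the deck with two nearly shut fingertips, in the order a, b, c. Bearings a and b went sideways to the gate's axis first, then straight in. Bearing c went diagonally to the axis, then in, pushing the other two ahead.

**Last checks:**
- **Position:** The wrist picture shows them in one flat row in the channel, about 28, 68 and 107 mm past the gate (limits 17 to 140). They look close to the slot's middle line.
- **Bystanders:** The bolt, bush, jar, bottle and wrench are at the same places in the top view as at the start. The arm hid part of that view, including the slot. The brown, red and turquoise look-alikes were left alone.
- **Forces:** The tool force readings after each move never passed about 2 N. The gripper ended about 0.2 m above the bench, touching nothing.

**Disagreement:** The top and wrist cameras differed by about 2–3 mm on bearing positions. I used the wrist camera. No check failed.

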